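# Find the filler block that fits the display tray

### The job

The display tray has an open gap between its dark wooden stop and the orange spring plate. Try the three filler blocks in it by feel, gently and without forcing any, until you find one that slides fully home against the stop, upright and flat on the tray floor, and keeps the spring plate pressed back; leave it there with the other two standing upright on the table. Leave the green gift box, the tape and the bangle where they are.

Things in the scene. Friction and masses are not known exactly. Their poses are not given: they have to be found in the camera images.
- tray: Fixed wooden display tray, x -100..135 mm, 70 mm wide, lips 14 mm high, 60 mm apart inside. Origin: underside, mid-width, in the plane of the dark wooden stop's face; z up, floor at z = 8 mm. Stop: x 0..50 mm, 50 mm wide, top z = 38 mm, its top 8 mm bevelled back 4 mm; beyond it a fixed pink gift box, top z = 44 mm. The gap lies on the stop's -x side, then spring plate and aluminium carriage.
- gap_edge (a point): Point on the tray floor at the foot of the stop's face, mid-width (a filler's face goes here); axes as the tray's: +x into the stop, -x across the gap to the spring plate. The carriage (top 40 mm above the table) is clamped anywhere along the tray, so the gap with the plate out is 13 to 25 mm, different each time, not reported. Judge the fit after letting go.
- spring_plate (a joint): How far the orange plate (44 mm wide, top 38 mm above table) is pushed back along the tray's -x, m: 0 out, 0.0055 at its stop. Spring 1.6 N out, 3.8 N back. The top 16 mm of its face slopes back 8 mm, so a lowered filler pushes it back itself. Filler up to 5 mm over the empty gap: goes home with about 3 to 15 N downward; thicker: jams at the rim; thinner: drops in loose, joint stays 0.
- filler_thin: Thin filler block, yellow, loose, 0.1 to 0.16 kg, standing on the table: body 18 mm thick (x), 44 mm wide (y), 38 mm high; on top a centred wooden grip tab, 14 mm thick (x), 40 mm wide (y), z = 38 to 75 mm, alike on all three. Origin: centre of its underside, z up. Foot stepped in 1.5 mm over the lowest 2 mm.
- filler_mid: Mid filler block, green, loose, 0.1 to 0.16 kg, standing on the table: body 22 mm thick (x), 44 mm wide (y), 38 mm high; on top a centred wooden grip tab, 14 mm thick (x), 40 mm wide (y), z = 38 to 75 mm, alike on all three. Origin: centre of its underside, z up. Foot stepped in 1.5 mm over the lowest 2 mm.
- filler_thick: Thick filler block, blue, loose, 0.1 to 0.16 kg, standing on the table: body 26 mm thick (x), 44 mm wide (y), 38 mm high; on top a centred wooden grip tab, 14 mm thick (x), 40 mm wide (y), z = 38 to 75 mm, alike on all three. Origin: centre of its underside, z up. Foot stepped in 1.5 mm over the lowest 2 mm.
- gift_box: Loose green gift box with a cream ribbon, 70 x 70 x 36 mm, on the table near the front edge; origin at the centre of its underside. Leave it alone. Behind it, to the right of the fillers, stands a fixed clear glass jar of beads, about 140 mm wide and taller than the fillers (centre near x = 0.55, y = 0.035 m): keep the gripper clear of it.
- tape: Loose roll of brown tape, 104 mm across, 25 mm high, lying flat; origin at the centre of its underside. Leave it alone.
- bangle_a: Loose blue bangle, 55 mm across, 6 mm high, lying flat in front of the tray; origin at the centre of its underside. Leave it alone.
Things that resemble listed ones, but are neither listed nor needed, are in the scene too. Leave any red look-alike of the filler_mid alone.

How it is judged (in metres and radians):
At the end, for the whole second after the job is handed in: One filler is in the gap: within 2.5 mm of the tray floor and of the stop's face, 11 mm of mid-tray, upright to 4 deg, square to 4.5 deg, with the spring plate pushed back over 0.6 mm; the other two stand upright (7 deg) on the table; all at rest (value of joint spring_plate above 0.0006 m and ((z of filler_thin in the frame of tray between 0.006 and 0.0105 m and x of filler_thin in the frame of tray between -0.0115 and -0.0065 m and y of filler_thin in the frame of tray between -0.011 and 0.011 m and angle between filler_thin's own z axis and vertical below 0.07 rad and angle between the x axis of filler_thin and the x axis of tray, either way round below 0.08 rad and linear speed of each of filler_thin, filler_mid, filler_thick below 0.01 m/s and height (world z) of each of filler_mid, filler_thick below 0.006 m and angle between each of filler_mid, filler_thick's own z axis and vertical below 0.12 rad) or (z of filler_mid in the frame of tray between 0.006 and 0.0105 m and x of filler_mid in the frame of tray between -0.0135 and -0.0085 m and y of filler_mid in the frame of tray between -0.011 and 0.011 m and angle between filler_mid's own z axis and vertical below 0.07 rad and angle between the x axis of filler_mid and the x axis of tray, either way round below 0.08 rad and linear speed of each of filler_mid, filler_thin, filler_thick below 0.01 m/s and height (world z) of each of filler_thin, filler_thick below 0.006 m and angle between each of filler_thin, filler_thick's own z axis and vertical below 0.12 rad) or (z of filler_thick in the frame of tray between 0.006 and 0.0105 m and x of filler_thick in the frame of tray between -0.0155 and -0.0105 m and y of filler_thick in the frame of tray between -0.011 and 0.011 m and angle between filler_thick's own z axis and vertical below 0.07 rad and angle between the x axis of filler_thick and the x axis of tray, either way round below 0.08 rad and linear speed of each of filler_thick, filler_thin, filler_mid below 0.01 m/s and height (world z) of each of filler_thin, filler_mid below 0.006 m and angle between each of filler_thin, filler_mid's own z axis and vertical below 0.12 rad))); the robot touches nothing.
It fails at once if a filler is forced against the tray, its stop or its spring plate with more than 35 N (all contact forces added up) (contact force between any of filler_thin, filler_mid, filler_thick and tray above 35 N).
It fails at once if the robot presses on the tray with more than 15 N (contact force between any of the fingers, the arm and tray above 15 N).
It fails at once if the gift box, the tape or the bangle is moved by more than 15 mm (distance of any of gift_box, tape, bangle_a from where it was at the start of the episode above 0.015 m).
It also fails if it takes over 72 s, if anything falls off the work surface, if the arm or the gripper's body presses on something with over 40 N, if the wrist force passes 120 N, or if a joint passes its speed limit or range.

### The arm

A 7-joint arm with a two-finger parallel gripper is mounted at the origin on a cart in front of the work surface, level with it; the furniture and walls round the work are solid. World frame = base frame: x ahead of the robot, y to its left, z up, the work surface at z = 0. Lengths are in m, angles in degrees, forces in N, time in s.
With the tool pointing down it reaches from about 0.425 to 0.875 m from the base axis. Payload 4.7 kg.
Tool frame: the origin (TCP) lies at the very end of the fingers, on their centre line; the grasp point (between the pads) lies env.hold_point_z behind it (env.hold_point_z is the distance from the TCP to the grasp point, in m); z points along the fingers, y is the line along which they close (so a half turn about z gives the same grasp; the last joint's range is limited). The gripper opens to 87 mm and grips with 3 to 60 N. Pads are 19 mm wide; open, the fingers measure 117 mm over their backs; the gripper's body (75 mm by 190 mm) begins 51 mm behind the grasp point.
Start: joints at [76.037, 18.392, -4.016, 83.108, 1.295, 78.541, -3.26], TCP at [0.166, -0.629, 0.223] pointing down, gripper open.
Joint ranges: [-163.93, 163.93], [-17.29, 119.83], [-79.2, 71.16], [3.27, 140.29], [-89.18, 269.18], [5.43, 117.66], [-154.24, 154.24]. Speed limits (degrees/s): [147.25, 147.25, 180, 180, 180, 180, 180].

### API

Orientations are given as [roll, pitch, yaw] about the fixed x, y, z axes, in that order (R = Rz(yaw) Ry(pitch) Rx(roll)).
In Python, from cell import env gives the robot as it stands.
- The arm moves only by the shell command python3 -m jog 'ROWS' [FORCE]. ROWS is JSON, a list of rows, each an object with "dp": the shift along the tool's x, y, z in cm, a list of three; "twist": the turn about the tool's z in degrees; "fingers": the opening, from 0 (shut) to 1 (fully open). A call has 1 to 8 rows; each row is the pose to reach, as a shift and turn from the pose commanded when the call began, along the tool's axes at that moment; what a row does not reach only later rows make up. A row lasts 1/8 s, in which the tool goes at most 62.5 mm and 10.7 degrees, less where a joint would pass 70% of its speed; a pose out of reach is approached as far as the arm can. A call with a gripper value outside its range is refused whole. The fingers move at their own pace and stop on an object; FORCE is the grip in N (left out, the last holds). Time passes only in rows, so rows that repeat a pose let the fingers close. It gives the time, the measured TCP pose, the force, the opening and the grip force at its end, in the units of the state.
- env.get_obs(): the state, without advancing time (a new reading comes with each control period).
- env.read_camera(name): name is "side" or "top"; returns a dict with "pixels" (480x640x3 uint8, blue, green, red), "depth" (480x640 float32, m along the optical axis (not along the pixel's ray), 0 where there is no reading), "fx", "fy", "cx", "cy" (pixels), "rvec" (rotation vector, rad) and "tvec" (3), from world to camera coordinates, as OpenCV has them. Camera axes: x right, y down, z forward; pixel columns grow to the right and rows downward; lengths in m; the calibration is good to about 2 mm. A picture is of the moment at which its call begins.
- env.sign_off(): hands the job in; it is judged then, once.
The state is a dict: "time_s": time; "qpos": joint angles; "joint_velocities": joint speeds; "effort": joint torques, N m; "tool_pos": TCP position; "tool_rot": TCP orientation; "force": force on the tool from outside, world axes, zero at the start; "wrist_torque": the same for the moment, N m; "grip_width": finger opening in m; "grasp_force": force on a finger pad.
Only numpy, scipy, OpenCV 4.12 (cv2) and the standard library are available. Lean on these libraries where they do the work, as an engineer would, in place of code of your own. Each camera call takes 0.05 s, during which the arm holds its last target. There are 200 camera calls.

## Working session

There is one attempt and no reset: what is moved stays moved. The work goes in short steps, Python scripts to look and compute and a shell command to move; the robot and the scene stay as the last step left them, time stands still between calls to the robot, and variables do not carry over. Pictures are saved under pics/ and viewed, at most 10 in all, crops included, and the job is handed in when it is done.

```bash
ls; mkdir -p pics
cat > h.py <<'E'
import numpy as np, cv2
from cell import env
def cam(n):
    c=env.read_camera(n); R=cv2.Rodrigues(np.array(c["rvec"],float))[0]; t=np.array(c["tvec"],float).ravel()
    d=c["depth"]; v,u=np.mgrid[0:480,0:640]
    P=np.stack([(u-c["cx"])/c["fx"]*d,(v-c["cy"])/c["fy"]*d,d],-1)
    W=(P-t)@R; W[d==0]=np.nan
    return c["pixels"],W,(c,R,t)
E
python3 - <<'E'
from h import *
for n in("top","side"):
    im,W,_=cam(n); cv2.imwrite(f"pics/{n}0.png",im); np.save(f"{n}0.npy",W)
    print(n,_[0]["tvec"],(-_[1].T@_[2]).round(3))
o=env.get_obs(); print({k:np.round(v,3) for k,v in o.items()}, env.hold_point_z)
E
```

```text
pics
top [0.12071564 0.49754706 0.99545795] [0.316 0.101 1.069]
side [0.54108219 0.07939523 1.01695156] [0.255 0.98  0.554]
{'time_s': np.float64(0.1), 'qpos': array([76.036, 18.434, -4.017, 83.168,  1.296, 78.541, -3.261]), 'joint_velocities': array([-0.013, -0.01 ,  0.085, -0.118, -0.073,  0.01 , -0.068]), 'effort': array([-0.0000e+00, -4.9257e+01, -4.0600e-01, -3.1340e+01, -6.4000e-02,
        4.0000e-02,  0.0000e+00]), 'tool_pos': array([ 0.166, -0.628,  0.222]), 'tool_rot': array([-1.79901e+02,  6.00000e-03,  1.47740e+01]), 'force': array([-0.201, -0.456, -0.634]), 'wrist_torque': array([-0.008, -0.02 , -0.037]), 'grasp_force': np.float64(0.0), 'grip_width': np.float64(0.087)} 0.0187
```

View pics/top0.png

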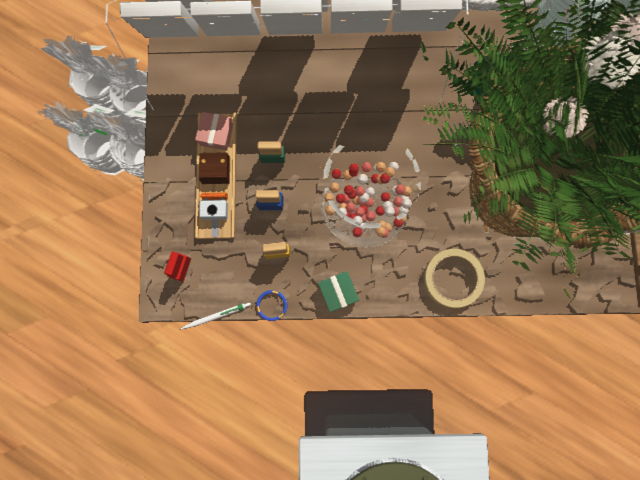

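View pics/side0.png

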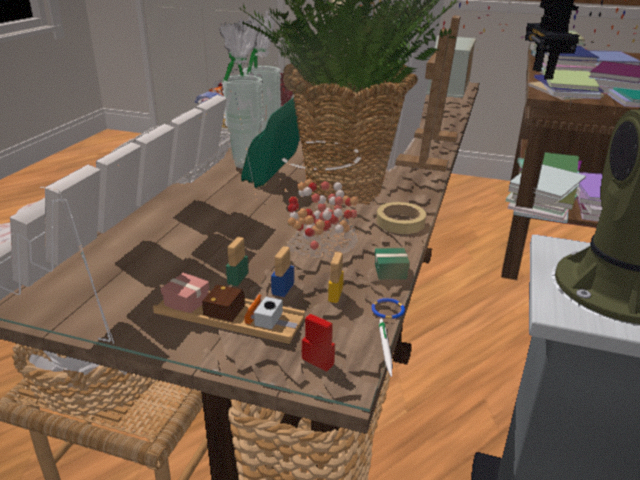

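The top view shows three candidates: the yellow filler (275,250), the blue (270,199) and the green (271,152), each with a wooden tab. The red look-alike at (177,266) has no wooden tab and is to be left alone. The gap lies between the dark stop (213,168) and the orange plate (212,195).

```bash
cat > m.py <<'E'
from h import *
W=np.load("top0.npy"); im=cv2.imread("pics/top0.png")
def rect(m,name):
    p=W[m][:,:2]*1000; p=p[~np.isnan(p).any(1)].astype(np.float32)
    (c,s,a)=cv2.minAreaRect(p); print(name,len(p),"c",np.round(c,1),"mean",p.mean(0).round(1),"s",np.round(s,1),"a",round(a,1),"z",np.nanmedian(W[m][:,2]).round(4))
u=np.arange(640)[None,:]+0*np.arange(480)[:,None]; v=np.arange(480)[:,None]+0*u
z=W[...,2]
for n,(a,b) in dict(green=(271,148),blue=(270,196),yellow=(275,248)).items():
    box=(abs(u-a)<22)&(abs(v-b)<18)
    rect(box&(z>.068)&(z<.085),n)
    rect(box&(z>.03)&(z<.045),n+" body")
T=(u>190)&(u<240)&(v>105)&(v<245)
rect(T&(z>.005)&(z<.06),"tray all")
rect(T&(z>.036)&(z<.05)&(v<145),"pink")
rect(T&(z>.034)&(z<.0405)&(v>145)&(v<190),"stop")
rect(T&(z>.034)&(z<.046)&(v>190)&(v<222),"carriage+plate")
R=(abs(u-177)<18)&(abs(v-266)<18)&(z>.05); rect(R,"red")
J=(abs(u-370)<55)&(abs(v-190)<60)&(z>.02); print("jar",np.nanmax(z[J]),np.nanpercentile(W[J],[1,99],axis=0).round(3))
for n in("top0","side0"):
  w=np.load(n+".npy").reshape(-1,3); 
  for y0 in np.arange(-.8,.6,.1):
    for x0 in np.arange(.2,.9,.1):
      k=w[(w[:,0]>x0)&(w[:,0]<x0+.1)&(w[:,1]>y0)&(w[:,1]<y0+.1)]
      if len(k) and np.nanmax(k[:,2])>.1: print(n,"x%.1f y%.1f z%.2f"%(x0,y0,np.nanmax(k[:,2])),end="; ")
cv2.imwrite("pics/crop.png",cv2.resize(im[100:290,150:310],None,fx=3.1,fy=3.1,interpolation=cv2.INTER_CUBIC))
E
python3 m.py
```

```text
green 211 c [646.1 200.1] mean [645.4 200. ] s [38.3 15.4] a 89.1 z 0.0761
green body 140 c [643.9 200.2] mean [639.1 198. ] s [21.3 44.7] a 5.7 z 0.039
blue 207 c [559.5 204.5] mean [558.9 203.8] s [39.4 14.5] a 88.3 z 0.077
blue body 148 c [559.2 203.8] mean [551.9 201.5] s [42.6 26. ] a 88.6 z 0.039
yellow 211 c [468.6 192.4] mean [468.  191.7] s [14.8 40.3] a 4.3 z 0.0764
yellow body 79 c [463. 190.] mean [463.  188.3] s [16.5 46.1] a 20.9 z 0.0387
tray all 4929 c [611.5 307.6] mean [607.1 301. ] s [252.2  86. ] a 1.5 z 0.0245
pink 941 c [689.6 302.9] mean [688.7 302.9] s [56.3 57.1] a 77.1 z 0.0444
stop 535 c [627.3 303.6] mean [621.4 303.1] s [63.  50.4] a 0.5 z 0.0386
carriage+plate 486 c [550.8 303.8] mean [548.1 303.3] s [42.  44.8] a 0.7 z 0.0379
red 289 c [444.5 363.7] mean [443.5 361.5] s [16.8 40. ] a 72.4 z 0.0754
jar 0.4030163477297743 [[ 0.48  -0.037  0.024]
 [ 0.605  0.106  0.191]]
top0 x0.8 y-0.5 z0.18; top0 x0.4 y-0.4 z0.28; top0 x0.5 y-0.4 z0.32; top0 x0.6 y-0.4 z0.32; top0 x0.7 y-0.4 z0.36; top0 x0.8 y-0.4 z0.22; top0 x0.3 y-0.3 z0.46; top0 x0.4 y-0.3 z0.48; top0
[... 1240 characters left out ...]
 y-0.3 z0.43; side0 x0.5 y-0.3 z0.42; side0 x0.6 y-0.3 z0.42; side0 x0.7 y-0.3 z0.37; side0 x0.8 y-0.3 z0.36; side0 x0.3 y-0.2 z0.44; side0 x0.4 y-0.2 z0.44; side0 x0.5 y-0.2 z0.43; side0 x0.6 y-0.2 z0.43; side0 x0.7 y-0.2 z0.41; side0 x0.8 y-0.2 z0.25; side0 x0.4 y-0.1 z0.41; side0 x0.5 y-0.1 z0.43; side0 x0.6 y-0.1 z0.43; side0 x0.7 y-0.1 z0.23; side0 x0.8 y-0.1 z0.24; side0 x0.4 y-0.0 z0.19; side0 x0.5 y-0.0 z0.19; side0 x0.6 y-0.0 z0.19; side0 x0.7 y-0.0 z0.23; side0 x0.8 y-0.0 z0.24; side0 x0.5 y0.1 z0.19; side0 x0.7 y0.1 z0.23; side0 x0.8 y0.1 z0.24; side0 x0.7 y0.2 z0.23; side0 x0.8 y0.2 z0.24; side0 x0.7 y0.3 z0.23; side0 x0.8 y0.3 z0.24; side0 x0.7 y0.4 z0.25; side0 x0.8 y0.4 z0.25;
```

View pics/crop.png

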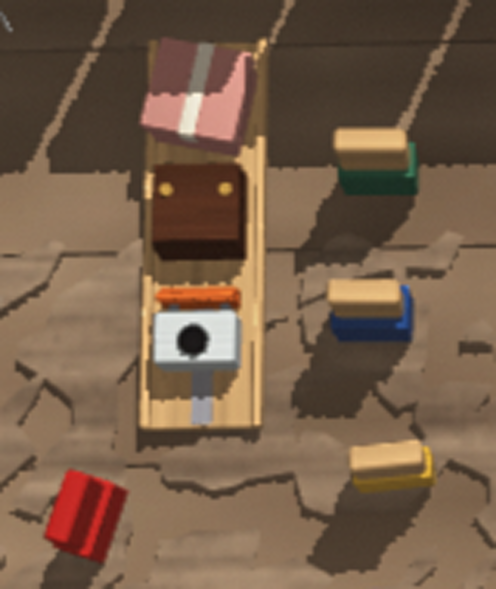

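Run:
```python
from h import *
A=[np.load(n+".npy").reshape(-1,3) for n in("top0","side0")]; w=np.concatenate(A); w=w[~np.isnan(w).any(1)]
r=np.hypot(w[:,0],w[:,1]); th=np.degrees(np.arctan2(w[:,1],w[:,0]))
for a in range(-90,60,10):
    k=(th>a)&(th<=a+10)&(r>.2)&(r<.8)
    print(a,[ (round(float(r[k&(w[:,2]>h)&(w[:,2]<h+.1)].min()),2) if (k&(w[:,2]>h)&(w[:,2]<h+.1)).any() else None) for h in(.06,.16,.26,.36,.46)], round(float(w[k,2].max()),2))
c=w[(w[:,2]>.1)&(w[:,1]>.12)&(w[:,1]<.5)&(w[:,0]<.95)&(w[:,0]>.62)]; print("chair minx",np.percentile(c[:,0],[0,1,5]),len(c))
W=np.load("top0.npy"); w=W[140:230,200:232]; w=w.reshape(-1,3); w=w[(abs(w[:,1]-.303)<.018)]
for x0 in np.arange(.51,.68,.002):
    k=w[(w[:,0]>=x0)&(w[:,0]<x0+.002)]
    if len(k): print("%.3f:%d/%d"%(x0,1000*np.median(k[:,2]),len(k)),end=" ")
```

```text
-90 [None, None, None, None, None] -0.75
-80 [None, 0.59, 0.55, 0.59, None] 0.4
-70 [None, None, 0.79, None, None] 0.34
-60 [0.74, 0.63, 0.62, 0.71, None] 0.39
-50 [0.59, 0.59, 0.58, 0.5, None] 0.42
-40 [0.56, 0.54, 0.5, 0.48, None] 0.42
-30 [0.51, 0.48, 0.43, 0.4, 0.52] 0.48
-20 [0.51, 0.48, 0.44, 0.41, 0.51] 0.5
-10 [0.49, 0.49, 0.46, 0.48, None] 0.45
0 [0.48, 0.48, None, None, None] 0.24
10 [0.53, 0.51, None, None, None] 0.19
20 [0.49, None, None, None, None] 0.08
30 [0.56, None, None, None, None] 0.08
40 [0.56, None, None, None, None] 0.08
50 [None, None, None, None, None] 0.0
chair minx [0.75935038 0.77400573 0.80235925] 17384
0.512:10/21 0.514:10/22 0.516:9/20 0.518:10/25 0.520:9/21 0.522:9/25 0.524:10/25 0.526:9/19 0.528:12/42 0.530:29/63 0.532:38/23 0.534:37/24 0.536:38/24 0.538:38/25 0.540:37/23 0.542:40/25 0.544:39/17 0.546:38/28 0.548:38/21 0.550:37/17 0.552:36/23 0.554:37/28 0.556:37/20 0.558:36/18 0.560:33/4 0.562:25/5 0.564:25/8 0.566:26/82 0.568:39/26 0.570:36/12 0.572:31/8 0.574:29/12 0.578:19/1 0.580:10/18 0.582:8/21 0.584:8/19 0.586:9/21 0.588:9/26 0.590:9/21 0.592:10/21 0.594:9/23 0.596:21/89 0.598:35/29 0.600:39/31 0.602:39/19 0.604:39/22 0.606:39/25 0.608:39/22 0.610:39/24 0.612:39/26 0.614:40/21 0.616:39/20 0.618:39/22 0.620:39/20 0.622:40/25 0.624:39/20 0.626:39/20 0.628:39/22 0.630:40/22 0.632:40/21 0.634:39/21 0.636:39/25 0.638:39/19 0.640:39/19 0.642:39/26 0.644:39/18 0.646:35/2 0.654:12/4 0.656:9/16 0.658:12/40 0.660:17/50 0.662:39/49 0.664:34/40 0.666:43/36 0.668:42/5
```

The face of the stop is at about x=0.597 and the plate face at about 0.578, so the gap is about 18.5 mm. The mid (green) block should fit, so I'll try it first. I'll go up and over the plant.

```bash
python3 -m jog '[{"dp":[0,0,-6]},{"dp":[0,0,-12]},{"dp":[0,0,-18]},{"dp":[0,0,-24]},{"dp":[0,0,-30]},{"dp":[0,0,-34]},{"dp":[0,0,-34]}]'
cat > rel.py <<'E'
# usage: rel.py "x,y,z,yaw" ... -> dp cm & twist from the present pose
import sys; from h import *
from scipy.spatial.transform import Rotation as Ro
o=env.get_obs(); p=np.array(o["tool_pos"]); R=Ro.from_euler("xyz",o["tool_rot"],degrees=True).as_matrix(); yaw=o["tool_rot"][2]
for a in sys.argv[1:]:
    t=[float(s) for s in a.split(",")]
    tw=-((t[3]-yaw+180)%360-180)
    print(((np.array(t[:3])-p)@R*100).round(2).tolist(), round(tw,1))
E
python3 rel.py $(python3 -c "
import math
for th in range(-75,18,5): print('%.3f,%.3f,.56,%.1f'%(.6*math.cos(math.radians(th)),.6*math.sin(math.radians(th)),14.8+(th+75)*.82))")
```

```text
[0.2, -4.97, -33.83] -0.0
[5.44, -5.25, -33.83] -4.1
[10.69, -5.93, -33.83] -8.2
[15.75, -7.08, -33.83] -12.3
[20.75, -8.76, -33.83] -16.4
[25.6, -10.69, -33.83] -20.5
[30.19, -13.2, -33.82] -24.6
[34.64, -15.95, -33.82] -28.7
[38.71, -19.22, -33.81] -32.8
[42.63, -22.74, -33.81] -36.9
[46.13, -26.58, -33.8] -41.0
[49.31, -30.8, -33.79] -45.1
[52.13, -35.23, -33.79] -49.2
[54.5, -39.88, -33.78] -53.3
[56.5, -44.73, -33.77] -57.4
[58.02, -49.71, -33.76] -61.5
[59.15, -54.79, -33.75] -65.6
[59.8, -59.99, -33.75] -69.7
[60.04, -65.21, -33.74] -73.8validation failed for argument at $[0]...
```

```bash
python3 -m jog '[{"dp":[0,0,-6],"twist":0,"fingers":1},{"dp":[0,0,-12],"twist":0,"fingers":1},{"dp":[0,0,-18],"twist":0,"fingers":1},{"dp":[0,0,-24],"twist":0,"fingers":1},{"dp":[0,0,-30],"twist":0,"fingers":1},{"dp":[0,0,-34],"twist":0,"fingers":1},{"dp":[0,0,-34],"twist":0,"fingers":1}]'
```

```text
time_s: 0.98
tool_pos: [0.1633, -0.6253, 0.5559]
tool_rot: [178.9, 0.2, 14.6]
force: [0.1, 0.4, -0.5]
grip_width: 0.0874
grasp_force: 0.0
```

```bash
python3 -m jog '[{"dp":[3,-5,0],"twist":-3,"fingers":1},{"dp":[8,-5.6,0],"twist":-7,"fingers":1},{"dp":[13,-6.5,0],"twist":-11,"fingers":1},{"dp":[18,-7.8,0],"twist":-15,"fingers":1},{"dp":[23,-9.6,0],"twist":-19,"fingers":1},{"dp":[27.5,-11.8,0],"twist":-23,"fingers":1},{"dp":[32,-14.5,0],"twist":-27,"fingers":1},{"dp":[34.6,-16,0],"twist":-29,"fingers":1}]' && python3 rel.py $(python3 -c "
import math
for th in range(-35,18,6): print('%.3f,%.3f,.56,%.1f'%(.6*math.cos(math.radians(th)),.6*math.sin(math.radians(th)),14.8+(th+75)*.82))")
```

```text
time_s: 1.98
tool_pos: [0.4608, -0.3782, 0.5487]
tool_rot: [179.6, 0.4, 44.2]
force: [-0.5, -0.9, -0.7]
grip_width: 0.0868
grasp_force: 0.0
[4.54, -0.34, -1.16] -3.4
[10.68, -1.77, -1.21] -8.3
[16.58, -3.97, -1.26] -13.2
[22.27, -6.67, -1.32] -18.2
[27.6, -10.0, -1.37] -23.1
[32.57, -13.82, -1.43] -28.0
[37.03, -18.13, -1.48] -32.9
[41.13, -22.93, -1.54] -37.8
[44.66, -28.14, -1.6] -42.8
```

```bash
python3 -m jog '[{"dp":[4.5,-0.3,-1],"twist":-4,"fingers":1},{"dp":[10.6,-1.8,-1],"twist":-9,"fingers":1},{"dp":[16.5,-4,-1],"twist":-14,"fingers":1},{"dp":[22,-6.7,-1],"twist":-19,"fingers":1},{"dp":[27.5,-10,-1],"twist":-24,"fingers":1},{"dp":[32.5,-13.8,-1],"twist":-29,"fingers":1},{"dp":[37,-18,-1],"twist":-35,"fingers":1},{"dp":[41,-22.5,-1],"twist":-41,"fingers":1}]' && python3 rel.py .6,.16,.45,90 .645,.2,.37,90 .645,.2,.25,90 .645,.2,.13,90
```

```text
time_s: 2.98
tool_pos: [0.5984, 0.0673, 0.5531]
tool_rot: [180.0, 0.8, 85.1]
force: [0.8, -0.5, -0.6]
grip_width: 0.0874
grasp_force: 0.0
[9.39, -0.63, 10.19] -4.9
[13.87, 3.51, 18.13] -4.9
[14.03, 3.51, 30.13] -4.9
[14.19, 3.5, 42.13] -4.9
```

```bash
python3 -m jog '[{"dp":[5,0,3],"twist":-3,"fingers":1},{"dp":[10,1,6],"twist":-5,"fingers":1},{"dp":[13.9,3.5,9],"twist":-5,"fingers":1},{"dp":[13.9,3.5,15],"twist":-5,"fingers":1},{"dp":[14,3.5,21],"twist":-5,"fingers":1},{"dp":[14,3.5,27],"twist":-5,"fingers":1},{"dp":[14.1,3.5,33],"twist":-5,"fingers":1},{"dp":[14.2,3.5,39],"twist":-5,"fingers":1}]' && python3 rel.py .645,.2,.16,90 .645,.2,.12,90
python3 - <<'E'
from h import *
im,W,_=cam("top"); cv2.imwrite("pics/a1.png",cv2.resize(im[60:320,130:450],None,fx=2.2,fy=2.2))
E
```

```text
time_s: 3.98
tool_pos: [0.6454, 0.1982, 0.1604]
tool_rot: [180.0, 0.8, 89.9]
force: [0.6, -0.4, 0.6]
grip_width: 0.0871
grasp_force: 0.0
[0.18, -0.04, 0.04] -0.1
[0.23, -0.05, 4.04] -0.1
```

View pics/a1.png

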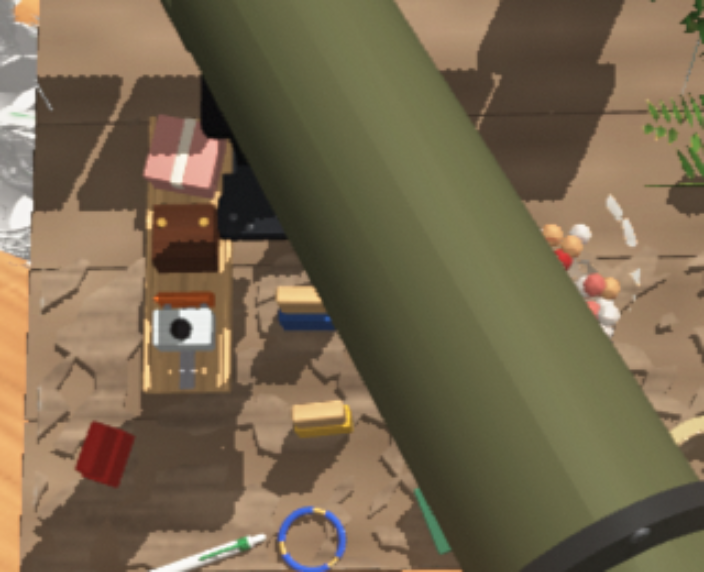

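The arm hides the green block from above, the hand is over it (black, 250,200 in the crop), and nothing else has been disturbed. Descending to grip.

```bash
python3 -m jog '[{"dp":[0.2,0,5],"twist":0,"fingers":1},{"dp":[0.2,0,9],"twist":0,"fingers":1},{"dp":[0.2,0,11.3],"twist":0,"fingers":1},{"dp":[0.2,0,11.3],"twist":0,"fingers":0.5},{"dp":[0.2,0,11.3],"twist":0,"fingers":0.2},{"dp":[0.2,0,11.3],"twist":0,"fingers":0},{"dp":[0.2,0,11.3],"twist":0,"fingers":0},{"dp":[0.2,0,11.3],"twist":0,"fingers":0}]' 25; python3 -m jog '[{"dp":[0,0,0],"twist":0,"fingers":0},{"dp":[0,0,0],"twist":0,"fingers":0},{"dp":[0,0,0],"twist":0,"fingers":0}]' 40
```

```text
time_s: 5.03
tool_pos: [0.6486, 0.1982, 0.0516]
tool_rot: [179.8, 0.7, 89.8]
force: [-0.4, -0.6, -0.2]
grip_width: 0.045
grasp_force: 0.0
time_s: 5.4
tool_pos: [0.6483, 0.1981, 0.051]
tool_rot: [179.8, 0.7, 89.8]
force: [-0.7, 0.8, 0.6]
grip_width: 0.0149
grasp_force: 0.1
```

```bash
python3 -m jog '[{"dp":[0,0,0],"twist":0,"fingers":0},{"dp":[0,0,0],"twist":0,"fingers":0},{"dp":[0,0,0],"twist":0,"fingers":0},{"dp":[0,0,0],"twist":0,"fingers":0}]' 40; python3 -m jog '[{"dp":[0,0,-3],"twist":0,"fingers":0},{"dp":[0,0,-6],"twist":0,"fingers":0},{"dp":[0,0,-6],"twist":0,"fingers":0}]'; python3 rel.py .586,.303,.11,90.6;  python3 - <<'E'
from h import *
im,W,_=cam("side"); cv2.imwrite("pics/a2.png",cv2.resize(im[180:380,120:400],None,fx=2.8,fy=2.8))
E
```

```text
time_s: 5.9
tool_pos: [0.6483, 0.1981, 0.0509]
tool_rot: [179.8, 0.7, 89.8]
force: [-0.3, 0.6, -1.2]
grip_width: 0.0136
grasp_force: 40.0
time_s: 6.28
tool_pos: [0.65, 0.1998, 0.1141]
tool_rot: [179.5, 0.6, 89.8]
force: [0.7, 0.3, -0.8]
grip_width: 0.0136
grasp_force: 40.0
[10.3, -6.45, 0.24] -0.8
```

View pics/a2.png

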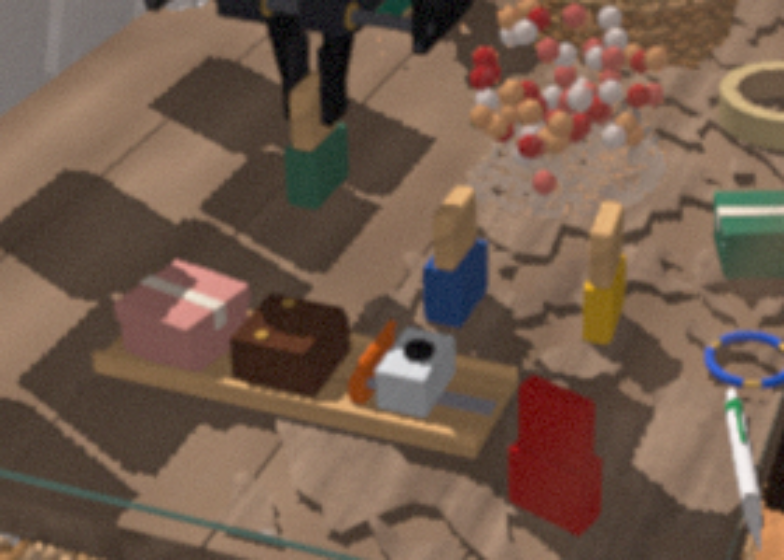

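The green block is held cleanly by its tab (about 310,130 in the crop), upright. Moving it over the gap.

```bash
python3 -m jog '[{"dp":[3,-3,0],"twist":0,"fingers":0},{"dp":[7,-5,0],"twist":-0.4,"fingers":0},{"dp":[10.3,-6.4,0],"twist":-0.8,"fingers":0},{"dp":[10.3,-6.4,0],"twist":-0.8,"fingers":0},{"dp":[10.3,-6.4,0],"twist":-0.8,"fingers":0},{"dp":[10.3,-6.4,0],"twist":-0.8,"fingers":0}]'; python3 rel.py .586,.303,.09,90.6;  python3 - <<'E'
from h import *
im,W,_=cam("side"); cv2.imwrite("pics/a3.png",cv2.resize(im[210:350,140:320],None,fx=4,fy=4,interpolation=cv2.INTER_CUBIC))
z=W[...,2]
g=(im[...,1]>1.2*im[...,2])&(im[...,1]>im[...,0])&(z>.04)&(z<.12); g[:,:140]=0; g[:,320:]=0;g[:210]=0;g[350:]=0
print(g.sum(), np.nanpercentile(W[g],[3,50,97],axis=0).round(4).tolist())
E
```

```text
time_s: 7.08
tool_pos: [0.5852, 0.3001, 0.1087]
tool_rot: [179.8, 0.8, 90.4]
force: [-0.5, -0.5, -0.9]
grip_width: 0.0135
grasp_force: 40.0
[0.31, 0.07, 1.86] -0.2
503 [[0.573, 0.2892, 0.0619], [0.5767, 0.3236, 0.0819], [0.5933, 0.3266, 0.0968]]
```

View pics/a3.png

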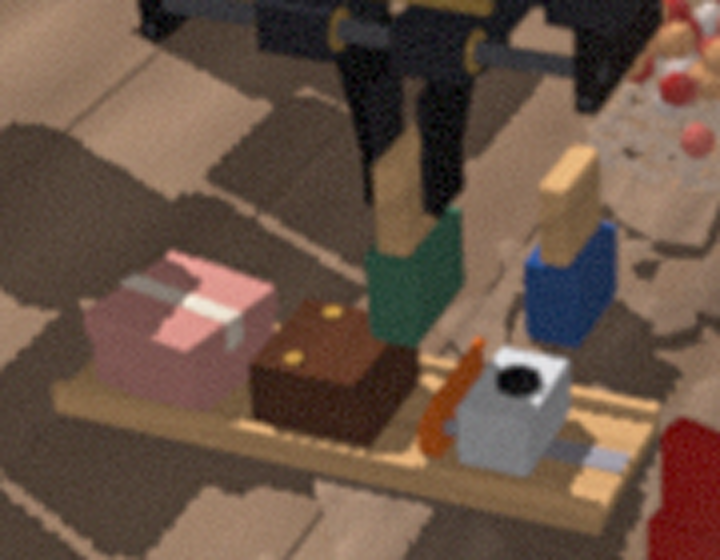

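The block hangs over the gap, clear of the stop (330,370) and the plate (455,400), spanning x≈573–594 mm. Lowering gently.

```bash
python3 -m jog '[{"dp":[0.3,0.05,0.8],"twist":0,"fingers":0},{"dp":[0.3,0.05,1.5],"twist":0,"fingers":0},{"dp":[0.3,0.05,2],"twist":0,"fingers":0},{"dp":[0.3,0.05,2],"twist":0,"fingers":0}]';  python3 -m jog '[{"dp":[0,0,0.2],"twist":0,"fingers":0},{"dp":[0,0,0.4],"twist":0,"fingers":0},{"dp":[0,0,0.6],"twist":0,"fingers":0}]'
```

```text
time_s: 7.62
tool_pos: [0.5847, 0.3045, 0.0886]
tool_rot: [179.9, 0.8, 90.6]
force: [0.4, 0.3, -1.6]
grip_width: 0.0138
grasp_force: 40.0
time_s: 8.0
tool_pos: [0.5852, 0.3048, 0.0835]
tool_rot: [179.8, 0.7, 90.6]
force: [0.0, -0.6, -1.3]
grip_width: 0.0137
grasp_force: 40.0
```

```bash
for i in 1; do python3 -m jog '[{"dp":[0,0,0.2],"twist":0,"fingers":0},{"dp":[0,0,0.4],"twist":0,"fingers":0},{"dp":[0,0,0.4],"twist":0,"fingers":0}]'; python3 -m jog '[{"dp":[0,0,0.2],"twist":0,"fingers":0},{"dp":[0,0,0.3],"twist":0,"fingers":0},{"dp":[0,0,0.3],"twist":0,"fingers":0}]';done
```

```text
time_s: 8.38
tool_pos: [0.585, 0.3047, 0.0792]
tool_rot: [179.8, 0.8, 90.6]
force: [-0.4, 0.8, -1.2]
grip_width: 0.0139
grasp_force: 40.0
time_s: 8.75
tool_pos: [0.5854, 0.3048, 0.0765]
tool_rot: [179.8, 0.7, 90.6]
force: [0.9, 0.1, -0.4]
grip_width: 0.0139
grasp_force: 40.0
```

```bash
python3 -m jog '[{"dp":[0,0,0.15],"twist":0,"fingers":0},{"dp":[0,0,0.3],"twist":0,"fingers":0},{"dp":[0,0,0.3],"twist":0,"fingers":0}]'; python3 -m jog '[{"dp":[0,0,0.15],"twist":0,"fingers":0},{"dp":[0,0,0.3],"twist":0,"fingers":0},{"dp":[0,0,0.3],"twist":0,"fingers":0}]'
```

```text
time_s: 9.12
tool_pos: [0.5857, 0.3048, 0.0738]
tool_rot: [179.7, 0.7, 90.6]
force: [2.0, -0.4, 1.1]
grip_width: 0.0136
grasp_force: 40.0
time_s: 9.5
tool_pos: [0.5857, 0.3048, 0.0706]
tool_rot: [179.8, 0.7, 90.6]
force: [2.2, 0.3, 2.3]
grip_width: 0.0136
grasp_force: 40.0
```

```bash
python3 -m jog '[{"dp":[0,0,0.15],"twist":0,"fingers":0},{"dp":[0,0,0.3],"twist":0,"fingers":0},{"dp":[0,0,0.3],"twist":0,"fingers":0}]'; python3 -m jog '[{"dp":[0,0,0.15],"twist":0,"fingers":0},{"dp":[0,0,0.3],"twist":0,"fingers":0},{"dp":[0,0,0.3],"twist":0,"fingers":0}]'
```

```text
time_s: 9.88
tool_pos: [0.585, 0.3043, 0.0667]
tool_rot: [179.9, 0.8, 90.6]
force: [2.6, 0.8, -2.0]
grip_width: 0.0139
grasp_force: 40.0
time_s: 10.25
tool_pos: [0.5851, 0.3044, 0.0642]
tool_rot: [179.8, 0.8, 90.6]
force: [3.5, -0.7, -1.4]
grip_width: 0.0138
grasp_force: 40.0
```

```bash
python3 -m jog '[{"dp":[0,0,0.15],"twist":0,"fingers":0},{"dp":[0,0,0.3],"twist":0,"fingers":0},{"dp":[0,0,0.3],"twist":0,"fingers":0}]'; python3 -m jog '[{"dp":[0,0,0.1],"twist":0,"fingers":0},{"dp":[0,0,0.2],"twist":0,"fingers":0},{"dp":[0,0,0.2],"twist":0,"fingers":0}]'
```

```text
time_s: 10.62
tool_pos: [0.5851, 0.3046, 0.0612]
tool_rot: [179.8, 0.7, 90.6]
force: [2.8, 0.2, 0.9]
grip_width: 0.0138
grasp_force: 40.0
time_s: 11.0
tool_pos: [0.5852, 0.3046, 0.0593]
tool_rot: [179.8, 0.7, 90.6]
force: [2.2, -0.5, -0.2]
grip_width: 0.0137
grasp_force: 40.0
```

```bash
python3 -m jog '[{"dp":[0,0,0.1],"twist":0,"fingers":0},{"dp":[0,0,0.1],"twist":0,"fingers":0},{"dp":[0,0,0.1],"twist":0,"fingers":0}]'; python3 -m jog '[{"dp":[0,0,0],"twist":0,"fingers":0.4},{"dp":[0,0,0],"twist":0,"fingers":0.4},{"dp":[0,0,0],"twist":0,"fingers":0.4},{"dp":[0,0,0],"twist":0,"fingers":0.4},{"dp":[0,0,0],"twist":0,"fingers":0.4}]' 10
```

```text
time_s: 11.38
tool_pos: [0.5853, 0.3046, 0.0588]
tool_rot: [179.8, 0.7, 90.6]
force: [2.3, -0.5, 3.3]
grip_width: 0.0137
grasp_force: 40.0
time_s: 12.0
tool_pos: [0.5851, 0.3045, 0.0583]
tool_rot: [179.8, 0.7, 90.6]
force: [0.6, -0.1, 0.6]
grip_width: 0.0345
grasp_force: 0.0
```

Floor felt; released. Rising and retreating to see the fit.

```bash
python3 -m jog '[{"dp":[0,0,-2],"twist":0,"fingers":0.4},{"dp":[0,0,-6],"twist":0,"fingers":0.4},{"dp":[0,0,-12],"twist":0,"fingers":0.4},{"dp":[0,0,-18],"twist":0,"fingers":0.4},{"dp":[-2,-3,-24],"twist":0,"fingers":0.4},{"dp":[-4,-8,-28],"twist":0,"fingers":0.4},{"dp":[-6,-10,-30],"twist":0,"fingers":0.4},{"dp":[-6,-10,-30],"twist":0,"fingers":0.4}]'
python3 - <<'E'
from h import *
im,W,_=cam("side"); a=cv2.resize(im[210:350,140:320],None,fx=4,fy=4,interpolation=cv2.INTER_CUBIC)
np.save("s4.npy",W)
cv2.imwrite("pics/a4.png",a); t,Wt,_=cam("top"); cv2.imwrite("pics/t4.png",t)
z=W[...,2]; g=(im[...,1]>1.2*im[...,2])&(im[...,1]>im[...,0])&(z>.005)&(z<.06); g[:,:140]=0; g[:,320:]=0;g[:210]=0;g[350:]=0
print(g.sum(), np.nanpercentile(W[g],[3,50,97],axis=0).round(4).tolist())
b=(z>.06)&(z<.1)&(abs(W[...,0]-.586)<.03)&(abs(W[...,1]-.304)<.04); print(b.sum(), np.nanpercentile(W[b],[2,50,99],axis=0).round(4).tolist())
E
```

```text
time_s: 13.0
tool_pos: [0.4844, 0.2472, 0.3643]
tool_rot: [179.3, 0.6, 90.5]
force: [1.0, 0.1, 0.3]
grip_width: 0.0349
grasp_force: 0.0
393 [[0.574, 0.2937, 0.0127], [0.5792, 0.3286, 0.0352], [0.5952, 0.3314, 0.0471]]
353 [[0.5774, 0.291, 0.0605], [0.5804, 0.3171, 0.077], [0.591, 0.3296, 0.0853]]
```

View pics/a4.png

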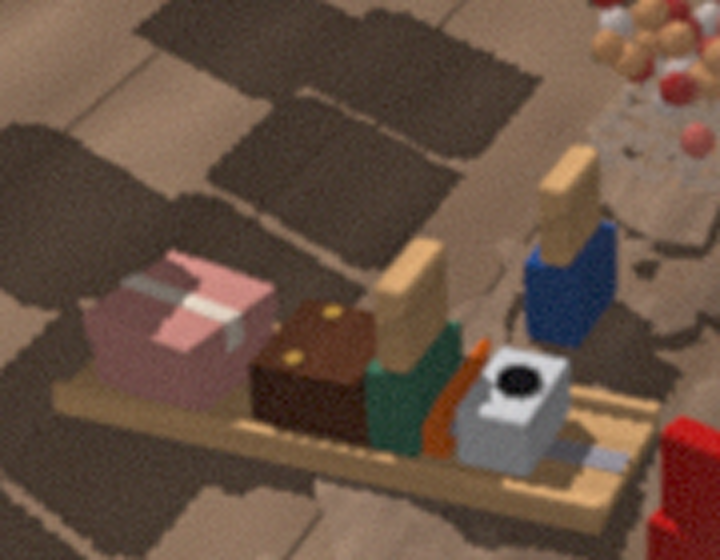

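The block (415,390) stands upright between the stop and the plate (455,410). Next I'll check numerically that the plate is pushed back and the block is seated.

Run:
```python
from h import *
def go(im,W,l):
    u=np.arange(640)[None,:]+0*np.arange(480)[:,None]
    z=W[...,2]; b,g,r=[im[...,i].astype(int) for i in range(3)]
    T=(abs(W[...,0]-.586)<.04)&(abs(W[...,1]-.304)<.035)
    o=T&(r>1.9*g)&(r>90)&(g>1.3*b)&(W[...,0]<.59)
    ot=o&(z>.030); print(l,"orange",o.sum(),"x",np.nanmedian(W[ot][:,0]).round(4),"top",ot.sum(), "px row",np.nonzero(ot)[0].mean().round(2),"col",np.nonzero(ot)[1].mean().round(2))
    t=T&(z>.078)&(z<.09)
    if t.sum()>20:
        p=W[t]; print(l,"tab top z",np.median(p[:,2]).round(4),cv2.minAreaRect((p[:,:2]*1000).astype(np.float32)))
go(cv2.imread("pics/side0.png"),np.load("side0.npy"),"side before")
go(cv2.imread("pics/top0.png"),np.load("top0.npy"),"top before")
for n in("side","top"):
    im,W,_=cam(n); go(im,W,n+" now"); 
    w=W.reshape(-1,3); w=w[(abs(w[:,1]-.304)<.018)&(w[:,2]>.005)]
    if n=="top":
      for x0 in np.arange(.55,.61,.002):
        k=w[(w[:,0]>=x0)&(w[:,0]<x0+.002)]
        if len(k): print("%.3f:%d/%d"%(x0,1000*np.median(k[:,2]),len(k)),end=" ")
```

```text
side before orange 147 x 0.5672 top 74 px row 304.84 col 253.47
top before orange 140 x 0.5684 top 93 px row 194.78 col 213.29
side now orange 135 x 0.5649 top 70 px row 304.84 col 254.87
side now tab top z 0.083 ((584.4500122070312, 309.7435302734375), (40.7310905456543, 14.287345886230469), 89.15752410888672)
top now orange 0 x nan top 0 px row nan col nan
  return np.nanmean(a, axis, out=out, keepdims=keepdims)
<stdin>:7: RuntimeWarning: Mean of empty slice.
  ret = ret.dtype.type(ret / rcount)
```

```bash
python3 -m jog '[{"dp":[-5,-1,0],"twist":0,"fingers":0.4},{"dp":[-11,-2,0],"twist":0,"fingers":0.4},{"dp":[-17,-3,0],"twist":0,"fingers":0.4},{"dp":[-22,-3,0],"twist":0,"fingers":0.4},{"dp":[-22,-3,0],"twist":0,"fingers":0.4}]'
python3 - <<'E'
from h import *
A=np.load("side0.npy"); k=(abs(A[...,1]-.306)<.03)&(A[...,2]>.035)&(A[...,2]<.0415)&(A[...,0]>.585)&(A[...,0]<.655)
p=A[k]; print("side stop top",len(p),np.percentile(p,[1,50,99],axis=0).round(4).tolist(), cv2.minAreaRect((p[:,:2]*1000).astype(np.float32)))
im,W,_=cam("top"); cv2.imwrite("pics/t5.png",im)
t=(abs(W[...,0]-.586)<.04)&(abs(W[...,1]-.304)<.035)&(W[...,2]>.078)&(W[...,2]<.09)
print("top tab",t.sum(), cv2.minAreaRect((W[t][:,:2]*1000).astype(np.float32)) if t.sum() else None)
w=W.reshape(-1,3); w=w[(abs(w[:,1]-.304)<.018)&(w[:,2]>.005)&(w[:,2]<.1)]
for x0 in np.arange(.55,.61,.002):
    k=w[(w[:,0]>=x0)&(w[:,0]<x0+.002)]
    if len(k): print("%.3f:%d/%d"%(x0,1000*np.median(k[:,2]),len(k)),end=" ")
cv2.imwrite("pics/t5c.png",cv2.resize(im[90:320,130:400],None,fx=2.5,fy=2.5))
E
```

```text
time_s: 13.82
tool_pos: [0.4573, 0.0226, 0.3603]
tool_rot: [180.0, 0.8, 90.1]
force: [-1.2, 0.0, -0.6]
grip_width: 0.0351
grasp_force: 0.0
side stop top 592 [[0.5989, 0.2808, 0.0353], [0.6217, 0.3077, 0.0381], [0.6457, 0.3313, 0.0401]] ((622.0435791015625, 305.7781677246094), (53.314735412597656, 48.092166900634766), 88.4982681274414)
top tab 197 ((584.15478515625, 305.7507019042969), (38.804561614990234, 13.423224449157715), 89.21722412109375)
0.550:38/19 0.552:37/20 0.554:37/27 0.556:37/17 0.558:35/14 0.560:34/9 0.562:37/13 0.564:30/58 0.566:38/16 0.568:34/17 0.570:32/4 0.572:28/22 0.574:36/77 0.576:48/35 0.578:65/122 0.580:84/35 0.582:83/26 0.584:83/28 0.586:84/29 0.588:84/27 0.590:84/19 0.592:45/2 0.594:45/3 0.596:35/1 0.598:37/4 0.600:39/5 0.602:40/9 0.604:39/21 0.606:39/19 0.608:39/26
```

View pics/t5c.png

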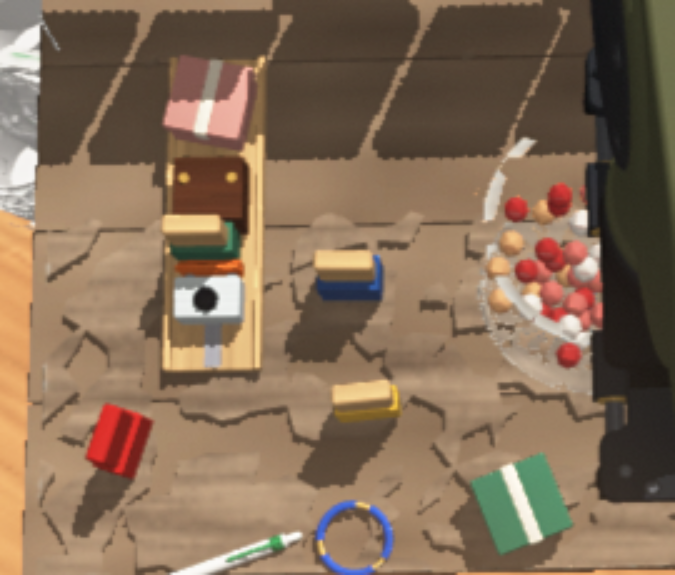

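The top view shows the green block seated between the stop and the plate (200,235). The tab top is at 83 mm as it should be, and its centre is at x=584.4 mm against about 585.5 expected. The plate is pushed back about 2.5–3 mm. Blue and yellow stand upright where they were, and the gift box and bangle have not moved. Handing in.

```bash
python3 -c "from cell import env; print(env.sign_off())"
```

```text
the job is handed in; nothing more can be done
None
```

I handed the job in with the green mid filler upright and flat in the gap, against the stop to within about 1 mm by camera, and the spring plate pushed back about 2.5–3 mm. It fitted on the first try after I measured the gap at about 18.5 mm, so I left the blue and yellow fillers standing untouched; the hand-in returned no verdict.

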